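Load a template board into the rotary clip rack

ROBOT

A 6-joint arm with a two-finger parallel gripper is mounted at the origin on the work surface. World frame = base frame: x ahead of the robot, y to its left, z up, the work surface at z = 0. Lengths are in m, angles in rad, forces in N, time in s.
With the tool pointing down it reaches from about 0.35 to 0.925 m from the base axis. Payload 6.4 kg.
Tool frame: the origin (TCP) lies between the finger pads; the fingertips stand 14 mm ahead of it and the grasp point (between the pads) lies 5 mm behind it; z points along the fingers, y is the line along which they close (so a half turn about z gives the same grasp; the last joint's range is limited). The gripper opens to 85 mm and grips with 20 to 120 N. Pads are 22 mm wide; open, the fingers measure 114 mm over their backs; the gripper's body (76 mm by 85 mm) begins 54 mm behind the grasp point. The pads swing forward as they close: fully open they stand 13 mm farther back than shut.
Start: joints at [1.162, 0.245, 1.558, -0, 1.339, -0.174], TCP at [0.151, 0.632, 0.245] pointing down, gripper open.
Joint ranges: [-3.13, 3.13], [-1.02, 2.26], [0.13, 2.54], [-0.95, 4.09], [0.21, 2.88], [-2.74, 2.74]. Speed limits (rad/s): [2.57, 2.57, 3.14, 3.14, 3.14, 3.14].

INTERFACE

Orientations are given as a unit quaternion [x, y, z, w].
In Python, from cell import sense, snapshot, workorder gives the robot as it stands.
- The arm moves only by the tool jog_arm, never from a script. Its argument "plan" is a list of rows, each a list of 7 numbers: the shift along the tool's x, y, z scaled (see below), then the turn, a rotation vector about the tool's x, y, z scaled (see below), then the opening, from 0 (shut) to 1 (fully open). In form: [[x, y, z, wx, wy, wz, grip], ...]. A call has 1 to 20 rows; each row is the pose to reach, as a shift and turn from the pose commanded when the call began, along the tool's axes at that moment; what a row does not reach only later rows make up. The controller multiplies each number of a shift by 200 mm and each number of a turn by 60 degrees. A row lasts 1/12 s, in which the tool goes at most 41.7 mm and 7.16 degrees, less where a joint would pass 70% of its speed; a pose out of reach is approached as far as the arm can. A call with a number of a shift or a turn outside -1 to 1 is refused whole. A call with a gripper value outside its range is refused whole. The fingers move at their own pace and stop on an object; "squeeze" is the grip in N (left out, the last holds). Time passes only in rows, so rows that repeat a pose let the fingers close. It gives the time, the measured TCP pose, the force and the opening at its end, in the units of the state.
- sense(): the state, without advancing time (a new reading comes with each control period).
- snapshot(name): name is "side" or "top" or "wrist"; returns a dict with "color" (420x560x3 uint8, red, green, blue), "intrinsics" (3x3 intrinsics, pixels), "extrinsics" (4x4, takes a point from world to camera coordinates); the wrist camera has in their place "mount" (4x4, takes a point from camera to tool coordinates, whose origin is the TCP and whose axes are the flange's). Camera axes: x right, y down, z forward; pixel columns grow to the right and rows downward; lengths in m; the calibration is good to about 2 mm. A picture is of the moment at which its call begins: read the wrist's pose just before it. There is no depth.
- workorder.close_job(): hands the job in, once; it reports no verdict.
The state is a dict: "time_s": time; "joint_pos": joint angles; "qvel": joint speeds; "joint_efforts": joint torques, N m; "ee_pos": TCP position; "orientation": TCP orientation; "wrist_force": force on the tool from outside, world axes, zero at the start; "ft_torque": the same for the moment, N m; "gripper_width": finger opening in m.
Only numpy, scipy, OpenCV 4.12 (cv2) and the standard library are available. Lean on these libraries where they do the work, as an engineer would, in place of code of your own. Each camera call takes 0.05 s, during which the arm holds its last target. There are 200 camera calls.

TASK

First turn the rotary rack, which has a red upright handle, until its empty clip stands over the yellow pointer. Then take the pink-banded template board out of the wooden block and push it down the leaning slot of that clip, against the spring, until its lower edge is fully home on the slot floor, and let go, with the clip still over the pointer. Leave the blue-banded board standing in the block and do not knock any of the other things on the bench about.

Things in the scene. Friction and masses are not known exactly. Their poses are not given: they have to be found in the camera images.
- carousel_base: Fixed round base of the rotary rack, dark steel, 200 mm across, 26 mm high, with a flat yellow pointer (8 mm high) reaching 175 mm from the centre. Origin: on the rack's vertical turning axis, at table height. Its -x axis runs along the yellow pointer; z up. On it turns a disc with three leaning clips 120 degrees apart; two hold fixed boards (green, yellow bands), one is empty.
- hub (a point): Top centre of the rack's hub post, on the turning axis, 124 mm above the table; wooden cap 44 mm across on a 32 mm post, standing on a wooden disc 230 mm across whose top is 38 mm above the table.
- carousel (a joint): Turn of the rack about its vertical axis, rad, positive counter-clockwise from above. 0 = the empty clip exactly over the yellow pointer. Starts at 0.75 to 1.55, may turn -2.4 to 2.4. Friction of about 0.25 N m keeps it where it is left; no spring, no detent.
- handle (a point): Top centre of the rack's red upright round handle: 22 mm across, 94 mm tall, top 132 mm above the table, 140 mm from the turning axis, standing 60 degrees clockwise (from above) of the empty clip. It turns with the rack; pinched from above about 20 mm below its top it can be led along its circle.
- clip (a point): Empty grey clip of the rack. This point: centre of the slot floor (seat of the middle of the board's lower edge), 75 mm above the table, 65 mm from the turning axis. z: out of the slot, leaning 30 degrees from vertical, outward; the board goes in along -z. y: along the slot, level. x: across it, inward and up. Outer cheek face at x = -6 mm, 42 mm tall, flared lip to z = 56; back plate at x = +19, 52 tall; end walls at y = +-64.5, 34 tall (mm).
- leaf (a point): Front of the nose of the clip's sprung steel leaf, 70 mm wide: at clip x = +2 mm, z 10 to 22 mm, sloping back to about x = +11 mm at the mouth (z 46 mm). The board pushes it back 4 mm, which takes up to about 20 N along the slot; the leaf's friction then holds the board, whose weight alone does not carry it in.
- pink_board: Loose plywood template, pink bands, baluster outline, 0.10 to 0.21 kg: 12 mm thick (x), 120 mm wide (y), 120 mm tall (z). Width 120 mm up to 54 mm height, then 92, then 110 (70 to 90 mm up), 84 mm from 90 mm to the top. Both faces alike; either may face out. Origin: centre of its lower edge. Stands upright in either slot of the block, lower edge 15 mm above the table.
- pink_top (a point): Centre of the top edge of the pink board, 120 mm above its origin.
- blue_board: A like board with blue bands, in the other slot of the block, to be left there. Origin and axes as for the pink board.
- block: Fixed dark wooden block, 170 mm (x) by 150 mm (y), 40 mm high, with two slots along y at x = -45 and +45 mm, each 15 mm wide and 25 mm deep. Origin: centre of its underside. Boards' x axes are parallel to the block's x.
- bowl: Loose wooden bowl, 120 mm across, 50 mm high; bystander.
- tin: Loose closed tin, 72 mm across, 100 mm high, bystander.
- spindle: Loose turned wooden spindle standing on end, 56 mm across, 130 mm high, bystander.
- mug: Loose blue mug, 80 mm across, 90 mm high, bystander.
- blank: Loose square wood blank standing, 70 x 70 x 150 mm, bystander.
- mallet: Loose wooden-headed hammer lying flat, bystander.
- gouge: Loose gouge lying flat, 200 mm long, bystander.

How it is judged:
On the way, in this order (a step that is already met when the one before it is completed fails the run):
1. the empty clip is turned over the yellow pointer, the board not yet in it (value of joint carousel between -0.15 and 0.15 rad and distance between pink_board and clip above 0.05 m), for 0.2 s.
2. the pink board is pushed fully home in the clip (z of pink_board in the frame of clip between -0.004 and 0.005 m and y of pink_board in the frame of clip between -0.008 and 0.008 m and x of pink_board in the frame of clip between -0.005 and 0.006 m and angle between the x axis of pink_board and the x axis of clip, either way round below 0.12 rad and angle between the z axis of pink_board and the z axis of clip, either way round below 0.12 rad and z of pink_top in the frame of clip between 0.1 and 0.14 m and value of joint carousel between -0.15 and 0.15 rad), for 0.2 s.
At the end, for the whole second after the job is handed in: Pink board in the clip, top edge out: lower edge within 5 mm of the slot floor, 8 mm of its middle along and 5 mm across, square within 0.12 rad, released, at rest. Clip within 0.15 rad of the pointer. Blue board upright in its slot, moved under 20 mm (all of step 2 and linear speed of pink_board below 0.02 m/s and distance of blue_board from where it was at the start of the episode below 0.02 m and angle between blue_board's own z axis and vertical below 0.2 rad); the robot touches nothing.
It fails at once if the blue board is pulled out or tipped (distance of blue_board from where it was at the start of the episode above 0.03 m or angle between blue_board's own z axis and vertical above 0.35 rad).
It fails at once if a bystander is shoved more than 50 mm or knocked over (distance of any of bowl, tin, spindle, mug, blank, mallet, gouge from where it was at the start of the episode above 0.05 m or angle between any of bowl, tin, spindle, mug, blank's own z axis and vertical above 0.6 rad).
It also fails if it takes over 53 s, if anything falls off the work surface, if the arm or the gripper's body presses on something with over 40 N, if the wrist force passes 120 N, or if a joint passes its speed limit or range.

## Working session

There is one attempt and no reset: what is moved stays moved. The work goes in short steps, Python scripts to look and compute and a tool call to move; the robot and the scene stay as the last step left them, time stands still between calls to the robot, and variables do not carry over. Pictures are saved under pics/ and viewed, on a budget of 10 in all, crops included, one or two more only if the job needs it, and the job is handed in when it is done.

Besides the shell and the picture viewer there is one more tool, called after "Request:" by a JSON object that holds its "name" and its "arguments", one argument or row to a line. jog_arm: Moves the arm, as the interface text tells. Shifts and turns lie within -1 to 1; 1 stands for 200 mm of shift or 60 degrees of turn. Its arguments: {"type":"object","properties":{"plan":{"type":"array","items":{"type":"array","items":{"type":"number","minimum":-1,"maximum":1}}},"squeeze":{"type":"number"}},"required":["plan"]}

```bash
mkdir -p pics; ls; python3 - <<'E'
from cell import sense, snapshot
import cv2,pickle
s=sense();print(s)
d={}
for n in("top","side"):
    p=snapshot(n);d[n]=p
    cv2.imwrite(f"pics/{n}0.png",cv2.resize(p["color"][:,:,::-1],(800,600),interpolation=cv2.INTER_CUBIC))
    print(n,p["intrinsics"],p["extrinsics"])
pickle.dump(d,open("cams.pkl","wb"))
E
```

```text
pics
{'time_s': 0.0, 'joint_pos': array([ 1.16187363e+00,  2.45815972e-01,  1.55903608e+00, -1.37605080e-05,
        1.33871414e+00, -1.74059836e-01]), 'qvel': array([ 1.80646483e-04,  6.32287924e-04, -6.58700984e-05,  4.49534745e-04,
        2.13003383e-04, -4.63922117e-04]), 'joint_efforts': array([-1.58033876e-03, -4.29534030e+01, -3.26113164e+01, -3.41687901e-04,
        5.70827469e-03,  1.60145953e-05]), 'ee_pos': array([0.15101363, 0.63165487, 0.24416723]), 'orientation': array([ 1.17160084e-01,  9.93112552e-01, -9.47065556e-04, -2.77166205e-04]), 'wrist_force': array([-0.18415599, -0.01505715,  0.71706325]), 'ft_torque': array([ 0.04760154,  0.00523016, -0.0178765 ]), 'gripper_width': 0.08554540430137372}
top [[382.37007738   0.         285.17965788]
 [  0.         382.37007738 203.44744258]
 [  0.           0.           1.        ]] [[-1.35822471e-01 -9.90733053e-01 -5.23397792e-04 -7.26782619e-04]
 [-9.68084581e-01  1.32829804e-01 -2.12528792e-01  5.56093011e-01]
 [ 2.10628822e-01 -2.83594924e-02 -9.77154665e-01  8.55413677e-01]
 [ 0.00000000e+00  0.00000000e+00  0.00000000e+00  1.00000000e+00]]
side [[390.67287302   0.         280.14121584]
 [  0.         390.67287302 211.6928647 ]
 [  0.           0.           1.        ]] [[ 0.89406447 -0.44766614 -0.01561257 -0.48294827]
 [-0.34965716 -0.67569039 -0.64898564  0.20719829]
 [ 0.27997964  0.58569404 -0.76064045  0.85997219]
 [ 0.          0.          0.          1.        ]]
```

View pics/top0.png

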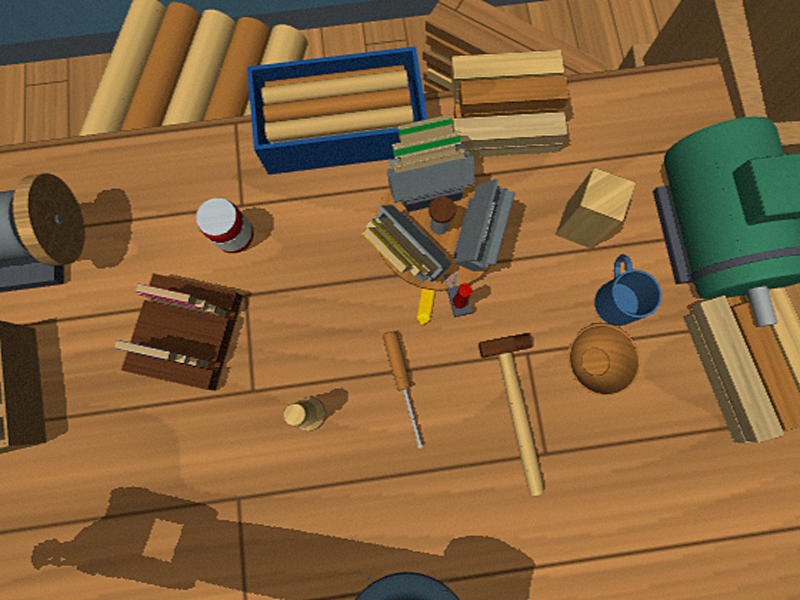

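View pics/side0.png

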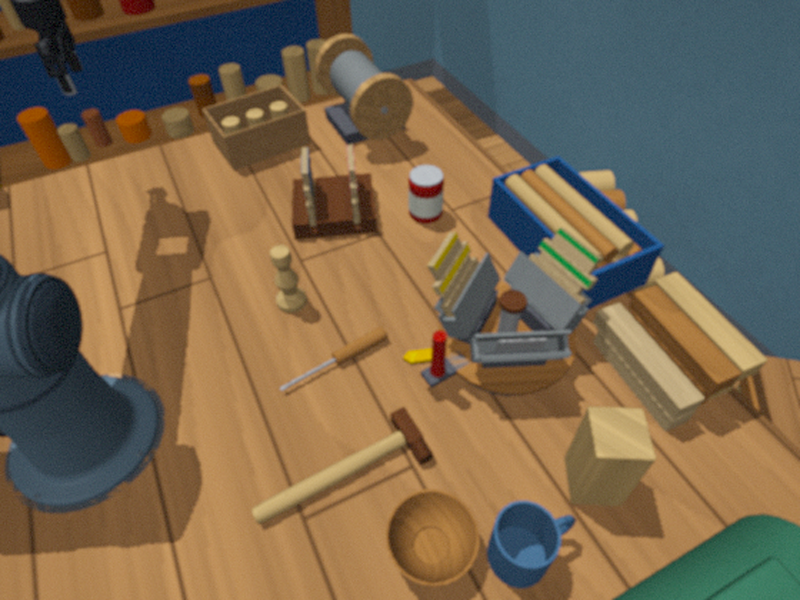

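The top view shows the hub cap at about (442,208), the red handle top at (464,291) and the pointer tip at (424,322). The empty clip is near (487,225). The block's boards are at about (180,300) (pink edge) and (165,353). I'll enlarge both regions.

```bash
python3 - <<'E'
import pickle,cv2,numpy as np
d=pickle.load(open("cams.pkl","rb"))
t=d["top"]["color"][:,:,::-1];s=d["side"]["color"][:,:,::-1]
r=lambda im,x,y,w,h:cv2.resize(im[y:y+h,x:x+w],(400,300),interpolation=cv2.INTER_CUBIC)
o=np.vstack([np.hstack([r(t,75,185,110,82.5.__int__()+1),r(t,245,125,140,105)]),np.hstack([r(s,195,95,80,60+15),r(s,270,160,160,120)])])
cv2.imwrite("pics/crop1.png",o)
E
```

```text
(no output)
```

View pics/crop1.png

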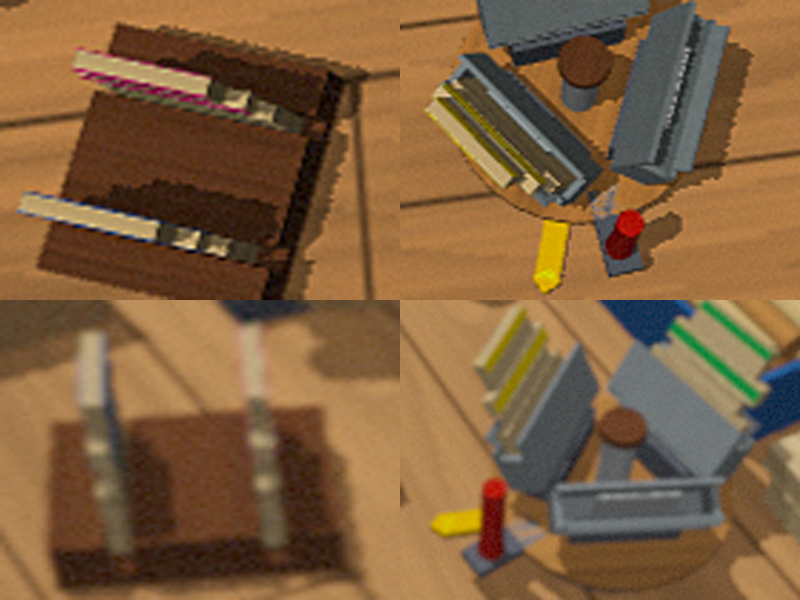

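```bash
cat > h.py <<'E'
import pickle,numpy as np
from scipy.spatial.transform import Rotation as R
d=pickle.load(open("cams.pkl","rb"))
def onz(n,u,v,z):
    c=d[n];K=c["intrinsics"];E=c["extrinsics"];Rm=E[:3,:3]
    o=-Rm.T@E[:3,3];r=Rm.T@np.linalg.inv(K)@[u,v,1];return o+r*(z-o[2])/r[2]
def proj(n,p):
    c=d[n];q=c["intrinsics"]@(c["extrinsics"][:3,:3]@np.array(p)+c["extrinsics"][:3,3]);return q[:2]/q[2]
E
python3 - <<'E'
from h import *
np.set_printoptions(precision=4,suppress=True)
c1=lambda x,y:(75+x/3.636,185+y/3.614)
c2=lambda x,y:(245+(x-400)/2.857,125+y/2.857)
c4=lambda x,y:(270+(x-400)/2.5,160+(y-300)/2.5)
c3=lambda x,y:(195+x/5,95+(y-300)/4)
hub=onz("top",*c2(585,60),.124);print("hub",hub,onz("side",*c4(622,426),.124))
ha=onz("top",*c2(629,222),.132);hs=onz("side",*c4(495,485),.132);print("handle",ha,hs,np.linalg.norm(ha-hub))
pt=onz("top",*c2(545,290),.008);ps=onz("side",*c4(432,525),.008);print("ptr",pt,ps,np.linalg.norm((pt-hub)[:2]))
a=onz("top",*c1(78,60),.135);b=onz("top",*c1(211,87),.135);print("pinktop",a,b,(a+b)/2,np.linalg.norm(a-b))
a=onz("side",*c3(243,328),.135);b=onz("side",*c3(259,397),.135);print("pinkside",a,b,(a+b)/2,np.linalg.norm(a-b))
for q in [(118,25),(340,72),(40,268)]:print("block",onz("top",*c1(*q),.04))
a=onz("top",*c1(22,203),.135);b=onz("top",*c1(158,229),.135);print("blue",(a+b)/2,np.linalg.norm(a-b))
E
```

```text
hub [ 0.6631 -0.1487  0.124 ] [ 0.6613 -0.1504  0.124 ]
handle [ 0.525  -0.1616  0.132 ] [ 0.5265 -0.1613  0.132 ] 0.13894746854608506
ptr [ 0.5   -0.096  0.008] [ 0.4996 -0.0956  0.008 ] 0.17141067213927336
pinktop [0.595  0.3358 0.135 ] [0.5674 0.2571 0.135 ] [0.5812 0.2964 0.135 ] 0.0834192073622053
pinkside [0.5933 0.3353 0.135 ] [0.5689 0.2561 0.135 ] [0.5811 0.2957 0.135 ] 0.08286959144727908
block [0.6434 0.3529 0.04  ]
block [0.5902 0.2062 0.04  ]
block [0.4853 0.4096 0.04  ]
blue [0.4989 0.3318 0.135 ] 0.0831816441582833
```

The triangulation agrees between cameras to about 2 mm:

| Item | Estimate |
|---|---|
| Hub | ≈ (0.662, -0.1495) |
| Pointer direction | 161.6° |
| Handle direction | 185°, so carousel ≈ 1.45 rad |
| Pink board (the farther one) | ≈ (0.581, 0.296), width direction ≈ 71° |

Next I'll write a helper that gives moves in tool units.

```bash
cat >> h.py <<'E'
from cell import sense
HUB=np.array([.662,-.1495,0]);PA=np.deg2rad(161.6)
def down(phi,tilt=0):  # tool x at heading phi, z down, then tilt (deg) about tool x
    f=np.deg2rad(phi);x=[np.cos(f),np.sin(f),0];y=[np.sin(f),-np.cos(f),0]
    return R.from_matrix(np.array([x,y,[0,0,-1]]).T)*R.from_euler('x',tilt,degrees=True)
def rows(tg,start=None):
    """tg: list of (pos,Rot); prints rows relative to current pose, in jog units"""
    s=sense();p0,R0=start or (s["ee_pos"],R.from_quat(s["orientation"]))
    for p,r in tg:
        t=R0.inv().apply(np.array(p)-p0)/.2;w=(R0.inv()*r).as_rotvec(degrees=True)/60
        print("[%s]"%", ".join("%.3f"%v for v in [*t,*w]))
E
python3 - <<'E'
from h import *
rows([([.36,.45,.26],down(180)),([.48,.15,.26],down(185)),([.526,-.1615,.26],down(185))])
print()
# later legs, from the nominal poses
rows([([.50,.13,.26],down(185))],(np.array([.36,.45,.26]),down(180)))
E
```

```text
[-1.228, -0.641, -0.078, -0.002, -0.001, -0.224]
[-2.160, -1.960, -0.076, -0.002, -0.001, -0.308]
[-2.746, -3.421, -0.074, -0.002, -0.001, -0.308]

[-0.700, -1.600, 0.000, 0.000, 0.000, -0.083]
```

Request:
{"name": "jog_arm", "arguments": {
  "plan": [
    [-0.98, -0.8, -0.08, 0, 0, -0.308, 1],
    [-0.98, -0.8, -0.08, 0, 0, -0.308, 1],
    [-0.98, -0.8, -0.08, 0, 0, -0.308, 1],
    [-0.98, -0.8, -0.08, 0, 0, -0.308, 1],
    [-0.98, -0.8, -0.08, 0, 0, -0.308, 1],
    [-0.98, -0.8, -0.08, 0, 0, -0.308, 1],
    [-0.98, -0.8, -0.08, 0, 0, -0.308, 1]
  ]
}}

```text
time_s: 0.68
ee_pos: [0.3076, 0.4271, 0.2614]
orientation: [-0.041, 0.999, -0.001, 0.001]
wrist_force: [-0.5, 0.3, 0.1]
gripper_width: 0.0851
```

Request:
{"name": "jog_arm", "arguments": {
  "plan": [
    [-0.64, -0.98, 0, 0, 0, 0, 0.8],
    [-0.64, -0.98, 0, 0, 0, 0, 0.8],
    [-0.64, -0.98, 0, 0, 0, 0, 0.8],
    [-0.64, -0.98, 0, 0, 0, 0, 0.8],
    [-0.64, -0.98, 0, 0, 0, 0, 0.8],
    [-0.64, -0.98, 0, 0, 0, 0, 0.8],
    [-0.64, -0.98, 0, 0, 0, 0, 0.8]
  ]
}}

```text
time_s: 1.27
ee_pos: [0.4516, 0.2437, 0.261]
orientation: [-0.041, 0.999, -0.001, 0.0]
wrist_force: [0.1, 0.9, 0.0]
gripper_width: 0.0683
```

```bash
python3 - <<'E'
from h import *
s=sense();print(s["time_s"],s["ee_pos"],s["joint_pos"])
rows([([.48,.05,.26],down(185)),([.526,-.1615,.26],down(185)),([.526,-.1615,.112],down(185))])
E
```

```text
1.2667 [0.45158694 0.24374968 0.26101411] [ 2.74249442e-01 -9.39439943e-02  1.88751892e+00 -1.11139157e-03
  1.34807409e+00 -1.37866182e+00]
[-0.062, -0.977, 0.006, -0.001, 0.000, -0.005]
[-0.204, -2.050, 0.007, -0.001, 0.000, -0.005]
[-0.204, -2.049, 0.747, -0.001, 0.000, -0.005]
```

Request:
{"name": "jog_arm", "arguments": {
  "plan": [
    [-0.1, -1, 0, 0, 0, 0, 0.8],
    [-0.1, -1, 0, 0, 0, 0, 0.8],
    [-0.1, -1, 0, 0, 0, 0, 0.8],
    [-0.1, -1, 0, 0, 0, 0, 0.8],
    [-0.1, -1, 0, 0, 0, 0, 0.8],
    [-0.1, -1, 0, 0, 0, 0, 0.8]
  ]
}}

```text
time_s: 1.77
ee_pos: [0.4874, 0.0454, 0.2611]
orientation: [-0.041, 0.999, -0.001, -0.0]
wrist_force: [-0.5, 0.8, -0.1]
gripper_width: 0.0686
```

Request:
{"name": "jog_arm", "arguments": {
  "plan": [
    [-0.104, -1, 0, 0, 0, 0, 0.8],
    [-0.104, -1, 0, 0, 0, 0, 0.8],
    [-0.104, -1, 0, 0, 0, 0, 0.8],
    [-0.104, -1, 0, 0, 0, 0, 0.8],
    [-0.104, -1, 0, 0, 0, 0, 0.8],
    [-0.104, -1, 0, 0, 0, 0, 0.8],
    [-0.104, -1, 0, 0, 0, 0, 0.8],
    [-0.104, -1, 0, 0, 0, 0, 0.8]
  ]
}}

```text
time_s: 2.43
ee_pos: [0.5249, -0.1467, 0.2607]
orientation: [-0.044, 0.999, 0.001, -0.0]
wrist_force: [0.9, 0.4, 0.1]
gripper_width: 0.0682
```

```bash
python3 - <<'E'
from h import *
from cell import snapshot
import cv2
s=sense();print(s["time_s"],s["ee_pos"],s["joint_pos"])
p=snapshot("wrist");pickle.dump((s,p),open("w1.pkl","wb"));print(p["mount"],p["intrinsics"])
cv2.imwrite("pics/w1.png",p["color"][:,:,::-1])
rows([([.526,-.1615,.107],down(185))])
E
```

```text
2.4333 [ 0.52490073 -0.1466586   0.26074675] [-4.80829219e-01 -1.38995185e-02  1.81132447e+00  6.19239411e-04
  1.34554604e+00 -2.14036185e+00]
[[ 7.66958066e-04 -9.45313981e-01 -3.26160834e-01  8.36801739e-02]
 [ 9.99999129e-01  3.74637162e-04  1.26565672e-03 -3.75810400e-04]
 [-1.07425102e-03 -3.26161521e-01  9.45313445e-01 -1.29278070e-01]
 [ 0.00000000e+00  0.00000000e+00  0.00000000e+00  1.00000000e+00]] [[339.09857083   0.         279.90737052]
 [  0.         339.09857083 212.07742273]
 [  0.           0.           1.        ]]
[0.001, -0.077, 0.769, 0.001, -0.001, 0.002]
```

View pics/w1.png

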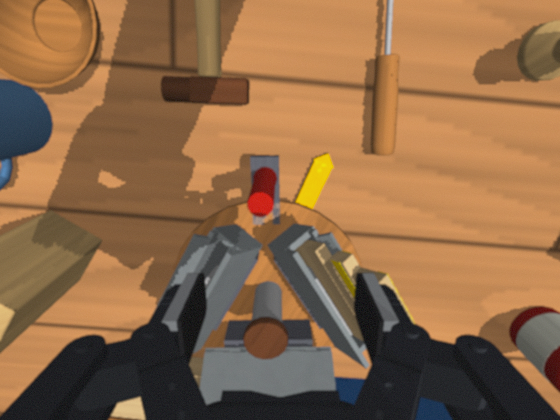

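The wrist view shows the handle top at (261,203), the hub cap centre at (267,338) and the pointer tip at (322,156). Nothing blocks the fingers.

```bash
cat >> h.py <<'E'
def wonz(f,u,v,z):
    s,p=pickle.load(open(f,"rb"));Rt=R.from_quat(s["orientation"]);M=p["mount"]
    o=s["ee_pos"]+Rt.apply(M[:3,3]);r=Rt.apply(M[:3,:3]@np.linalg.inv(p["intrinsics"])@[u,v,1]);return o+r*(z-o[2])/r[2]
E
python3 - <<'E'
from h import *
h=wonz("w1.pkl",261,203,.132);c=wonz("w1.pkl",267,338,.124);t=wonz("w1.pkl",322,156,.008)
print(h,c,t)
for a,b in((h,c),(t,c),(h,HUB),(t,HUB)):
    v=(a-b)[:2];print(np.hypot(*v),np.degrees(np.arctan2(v[1],v[0])))
E
```

```text
[ 0.52381417 -0.16176709  0.132     ] [ 0.66011517 -0.14672573  0.124     ] [ 0.50176177 -0.10065235  0.008     ]
0.13712841601266465 -173.702662340932
0.1649198421431635 163.77749010792502
0.138729246608625 -174.92701249048628
0.16751830727187816 163.0464752300974
```

Request:
{"name": "jog_arm", "arguments": {
  "plan": [
    [0.003, -0.077, 0.3, 0, 0, 0, 0.8],
    [0.003, -0.077, 0.5, 0, 0, 0, 0.8],
    [0.003, -0.077, 0.65, 0, 0, 0, 0.8],
    [0.003, -0.077, 0.769, 0, 0, 0, 0.8],
    [0.003, -0.077, 0.769, 0, 0, 0, 0.8],
    [0.003, -0.077, 0.769, 0, 0, 0, 0.1],
    [0.003, -0.077, 0.769, 0, 0, 0, 0.1],
    [0.003, -0.077, 0.769, 0, 0, 0, 0.1],
    [0.003, -0.077, 0.769, 0, 0, 0, 0.1],
    [0.003, -0.077, 0.769, 0, 0, 0, 0.1],
    [0.003, -0.077, 0.769, 0, 0, 0, 0.1]
  ],
  "squeeze": 30
}}

```text
time_s: 3.4
ee_pos: [0.5276, -0.1639, 0.1106]
orientation: [-0.044, 0.999, -0.001, 0.002]
wrist_force: [-1.5, 2.5, 8.1]
gripper_width: 0.0209
```

```bash
python3 - <<'E'
from h import *
s=sense();print(s["time_s"],s["ee_pos"],s["gripper_width"],s["wrist_force"])
p0=s["ee_pos"];v=(p0-HUB)[:2];r=np.hypot(*v);a=np.degrees(np.arctan2(v[1],v[0]))%360;print(r,a)
for a0,n in((a,7),(a-42,7)):
    st=(np.r_[HUB[:2]+.14*np.array([np.cos(np.radians(a0)),np.sin(np.radians(a0))]),p0[2]],down(a0))
    if a0==a: st=(p0,R.from_quat(s["orientation"]))
    rows([(np.r_[HUB[:2]+.14*np.array([np.cos(np.radians(b)),np.sin(np.radians(b))]),p0[2]],down(b)) for b in a0-6*np.arange(1,n+1)],st);print()
E
```

```text
3.4 [ 0.52757405 -0.16387827  0.11060897] 0.020889405961900667 [-1.52765351  2.48632818  8.0509329 ]
0.13519271257666865 186.10517435826227
[0.022, 0.073, -0.000, -0.002, 0.004, 0.082]
[0.011, 0.145, -0.000, -0.002, 0.004, 0.182]
[-0.006, 0.216, -0.000, -0.001, 0.004, 0.282]
[-0.031, 0.285, -0.000, -0.001, 0.005, 0.382]
[-0.063, 0.351, -0.000, -0.001, 0.005, 0.482]
[-0.102, 0.413, -0.000, -0.001, 0.005, 0.582]
[-0.147, 0.471, -0.000, -0.000, 0.005, 0.682]

[-0.004, 0.073, 0.000, 0.000, 0.000, 0.100]
[-0.015, 0.146, 0.000, 0.000, 0.000, 0.200]
[-0.034, 0.216, 0.000, 0.000, 0.000, 0.300]
[-0.061, 0.285, 0.000, 0.000, 0.000, 0.400]
[-0.094, 0.350, 0.000, 0.000, 0.000, 0.500]
[-0.134, 0.411, 0.000, 0.000, 0.000, 0.600]
[-0.180, 0.468, 0.000, 0.000, 0.000, 0.700]
```

Request:
{"name": "jog_arm", "arguments": {
  "plan": [
    [0.01, 0.035, 0, 0, 0, 0.04, 0.1],
    [0.015, 0.073, 0, 0, 0, 0.08, 0.1],
    [0.01, 0.11, 0, 0, 0, 0.13, 0.1],
    [0.003, 0.145, 0, 0, 0, 0.18, 0.1],
    [-0.003, 0.18, 0, 0, 0, 0.23, 0.1],
    [-0.012, 0.216, 0, 0, 0, 0.28, 0.1],
    [-0.024, 0.25, 0, 0, 0, 0.33, 0.1],
    [-0.036, 0.285, 0, 0, 0, 0.38, 0.1],
    [-0.052, 0.318, 0, 0, 0, 0.43, 0.1],
    [-0.068, 0.351, 0, 0, 0, 0.48, 0.1],
    [-0.087, 0.382, 0, 0, 0, 0.53, 0.1],
    [-0.107, 0.413, 0, 0, 0, 0.58, 0.1],
    [-0.129, 0.442, 0, 0, 0, 0.63, 0.1],
    [-0.152, 0.471, 0, 0, 0, 0.68, 0.1],
    [-0.152, 0.471, 0, 0, 0, 0.68, 0.1]
  ]
}}

```text
time_s: 4.65
ee_pos: [0.5521, -0.0686, 0.1107]
orientation: [0.308, 0.951, -0.001, 0.006]
wrist_force: [8.8, -5.5, -0.9]
gripper_width: 0.0211
```

```bash
python3 - <<'E'
from h import *
s=sense();print(s["time_s"],s["ee_pos"],s["gripper_width"],s["wrist_force"])
p0=s["ee_pos"];v=(p0-HUB)[:2];r=np.hypot(*v);a=np.degrees(np.arctan2(v[1],v[0]))%360;print(r,a)
rows([(np.r_[HUB[:2]+.138*np.array([np.cos(np.radians(b)),np.sin(np.radians(b))]),p0[2]],down(b)) for b in np.linspace(a,102,8)[1:]])
E
```

```text
4.65 [ 0.55209685 -0.06855653  0.11068415] 0.021051762353050667 [ 8.80876864 -5.45232223 -0.87335873]
0.13649376168633473 143.62842018796562
[0.003, 0.072, 0.000, 0.003, 0.011, 0.107]
[-0.009, 0.142, 0.000, 0.003, 0.011, 0.207]
[-0.027, 0.211, 0.001, 0.004, 0.011, 0.306]
[-0.053, 0.278, 0.001, 0.004, 0.011, 0.405]
[-0.086, 0.341, 0.002, 0.005, 0.011, 0.504]
[-0.125, 0.401, 0.002, 0.006, 0.010, 0.603]
[-0.171, 0.457, 0.003, 0.006, 0.010, 0.702]
```

Request:
{"name": "jog_arm", "arguments": {
  "plan": [
    [0.002, 0.036, 0, 0, 0, 0.053, 0.1],
    [0.003, 0.072, 0, 0, 0, 0.107, 0.1],
    [-0.003, 0.107, 0, 0, 0, 0.157, 0.1],
    [-0.009, 0.142, 0, 0, 0, 0.207, 0.1],
    [-0.017, 0.177, 0, 0, 0, 0.257, 0.1],
    [-0.027, 0.211, 0, 0, 0, 0.306, 0.1],
    [-0.04, 0.245, 0, 0, 0, 0.356, 0.1],
    [-0.053, 0.278, 0, 0, 0, 0.405, 0.1],
    [-0.069, 0.31, 0, 0, 0, 0.455, 0.1],
    [-0.086, 0.341, 0, 0, 0, 0.504, 0.1],
    [-0.105, 0.372, 0, 0, 0, 0.554, 0.1],
    [-0.125, 0.401, 0, 0, 0, 0.603, 0.1],
    [-0.147, 0.43, 0, 0, 0, 0.652, 0.1],
    [-0.171, 0.457, 0, 0, 0, 0.702, 0.1],
    [-0.171, 0.457, 0, 0, 0, 0.702, 0.1],
    [-0.171, 0.457, 0, 0, 0, 0.702, 0.1]
  ]
}}

```text
time_s: 5.98
ee_pos: [0.6319, -0.0146, 0.1107]
orientation: [0.628, 0.778, 0.001, 0.004]
wrist_force: [4.9, -5.7, 2.9]
gripper_width: 0.0208
```

```bash
python3 - <<'E'
from h import *
from cell import snapshot
import cv2
s=sense();print(s["time_s"],s["ee_pos"],s["gripper_width"],s["wrist_force"])
v=(s["ee_pos"]-HUB)[:2];print(np.hypot(*v),np.degrees(np.arctan2(v[1],v[0]))%360)
t=snapshot("top")["color"][:,:,::-1];q=snapshot("side")["color"][:,:,::-1]
r=lambda im,x,y:cv2.resize(im[y:y+150,x:x+100],(400,600),interpolation=cv2.INTER_CUBIC)
cv2.imwrite("pics/rack.png",np.hstack([r(t,260,110),cv2.resize(q[150:285,275:395],(400,450),interpolation=cv2.INTER_CUBIC).copy() if 0 else r(q,285,140)]))
E
```

```text
5.9833 [ 0.63193181 -0.01463366  0.11066728] 0.020837041128112757 [ 4.92722264 -5.7036643   2.8932235 ]
0.13817750962738126 102.56843097927282
```

View pics/rack.png

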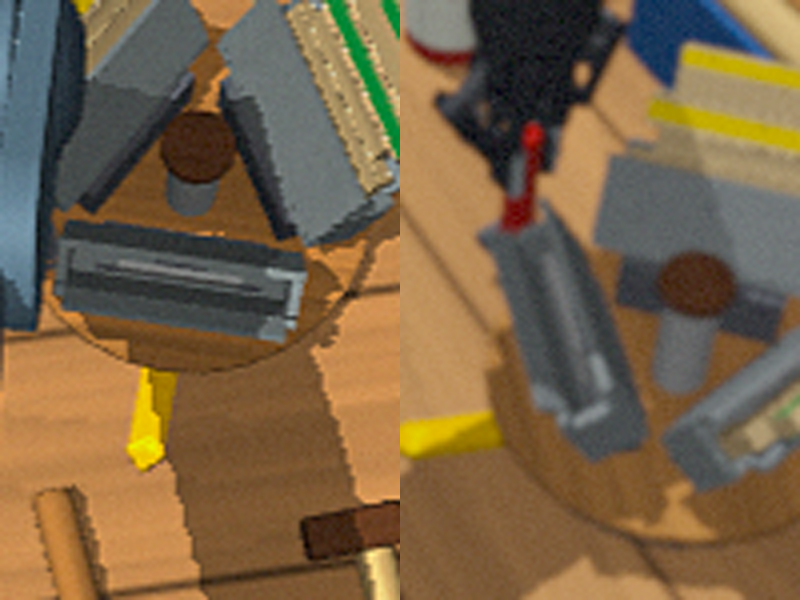

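The clip now sits over the pointer, with the slot at about (180,275) in the left crop and the pointer below it. I'll release, rise, and move above the pink board.

Request:
{"name": "jog_arm", "arguments": {
  "plan": [
    [0, 0, 0, 0, 0, 0, 0.75],
    [0, 0, 0, 0, 0, 0, 0.75],
    [0, 0, 0, 0, 0, 0, 0.75],
    [0, 0, 0, 0, 0, 0, 0.75],
    [0, 0, -0.2, 0, 0, 0, 0.75],
    [0, 0, -0.4, 0, 0, 0, 0.75],
    [0, 0, -0.6, 0, 0, 0, 0.75],
    [0, 0, -0.8, 0, 0, 0, 0.75],
    [0, 0, -0.8, 0, 0, 0, 0.75]
  ]
}}

```text
time_s: 6.83
ee_pos: [0.6329, -0.0131, 0.2784]
orientation: [0.628, 0.778, 0.004, 0.007]
wrist_force: [0.6, -0.1, 2.8]
gripper_width: 0.0641
```

```bash
python3 - <<'E'
from h import *
s=sense();print(s["time_s"],s["ee_pos"],s["gripper_width"],s["joint_pos"])
rows([([.60,.14,.27],down(80)),([.581,.27,.27],down(71))])
E
```

```text
6.8333 [ 0.63290287 -0.0131489   0.27835573] 0.06409060881367598 [-1.99655982e-01  1.71523177e-01  1.58229686e+00  1.58410651e-04
  1.37097769e+00 -4.11419675e-01]
[0.783, -0.001, 0.037, 0.016, 0.003, 0.369]
[1.439, 0.043, 0.033, 0.016, 0.002, 0.519]
```

Request:
{"name": "jog_arm", "arguments": {
  "plan": [
    [0.2, 0, 0.03, 0.015, 0, 0.1, 0.6],
    [0.4, 0, 0.03, 0.015, 0, 0.2, 0.6],
    [0.6, 0, 0.03, 0.015, 0, 0.3, 0.6],
    [0.75, 0, 0.03, 0.015, 0, 0.4, 0.6],
    [0.75, 0, 0.03, 0.015, 0, 0.519, 0.6],
    [0.75, 0, 0.03, 0.015, 0, 0.519, 0.6]
  ]
}}

```text
time_s: 7.33
ee_pos: [0.5967, 0.1359, 0.2611]
orientation: [0.814, 0.581, -0.006, -0.005]
wrist_force: [-0.2, -0.1, 0.2]
gripper_width: 0.0514
```

```bash
python3 - <<'E'
from h import *
from cell import snapshot
import cv2
s=sense();print(s["time_s"],s["ee_pos"],s["gripper_width"])
p=snapshot("wrist");pickle.dump((s,p),open("w2.pkl","wb"))
cv2.imwrite("pics/w2.png",p["color"][:,:,::-1])
rows([([.581,.296,.27],down(71)),([.581,.296,.115],down(71))])
E
```

```text
7.3333 [0.59672557 0.13585056 0.26112273] 0.05137172861811519
[0.737, -0.337, -0.042, -0.015, 0.004, 0.003]
[0.741, -0.325, 0.733, -0.015, 0.004, 0.003]
```

View pics/w2.png

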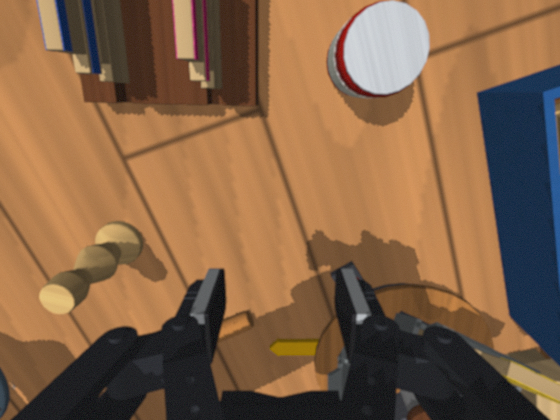

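The pink board's near end is at (184,56), parallel to the tool, which agrees with my estimate. I'll go above it and descend.

Request:
{"name": "jog_arm", "arguments": {
  "plan": [
    [0.2, -0.1, -0.04, -0.015, 0.004, 0.003, 0.6],
    [0.4, -0.2, -0.04, -0.015, 0.004, 0.003, 0.6],
    [0.6, -0.3, -0.04, -0.015, 0.004, 0.003, 0.6],
    [0.74, -0.335, -0.04, -0.015, 0.004, 0.003, 0.6],
    [0.74, -0.335, -0.02, -0.015, 0.004, 0.003, 0.6],
    [0.74, -0.335, -0.02, -0.015, 0.004, 0.003, 0.6]
  ]
}}

```text
time_s: 7.88
ee_pos: [0.5822, 0.2964, 0.2647]
orientation: [0.814, 0.581, -0.001, 0.0]
wrist_force: [-1.1, -1.0, 0.5]
gripper_width: 0.0514
```

```bash
python3 - <<'E'
from h import *
from cell import snapshot
import cv2
s=sense();print(s["time_s"],s["ee_pos"],s["gripper_width"])
p=snapshot("wrist");pickle.dump((s,p),open("w3.pkl","wb"))
cv2.imwrite("pics/w3.png",p["color"][:,:,::-1])
rows([([.581,.296,.115],down(71))])
E
```

```text
7.8833 [0.58221947 0.29642397 0.26473272] 0.05139927182086355
[0.002, -0.008, 0.750, -0.000, 0.001, -0.002]
```

View pics/w3.png

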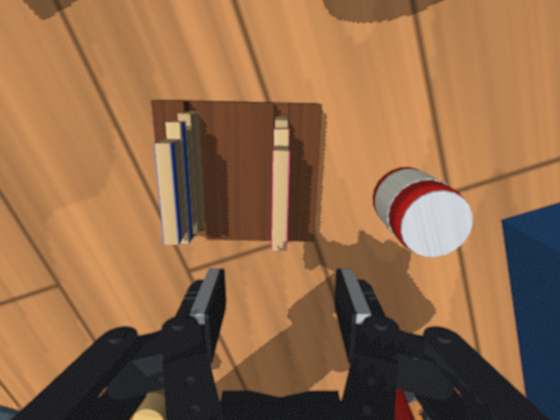

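The pink top edge runs from (281.5,149) to (279.5,249), and the tin is clear of the fingers.

```bash
python3 - <<'E'
from h import *
a=wonz("w3.pkl",281.5,149,.135);b=wonz("w3.pkl",279.5,249,.135);m=(a+b)/2
print(a,b,m,np.linalg.norm(a-b),np.degrees(np.arctan2(*(a-b)[1::-1])))
rows([([m[0],m[1],.115],down(71))])
E
```

```text
[0.59858851 0.3388351  0.135     ] [0.57003292 0.26032347 0.135     ] [0.58431072 0.29957928 0.135     ] 0.08354338807183785 70.01308728880012
[0.025, 0.002, 0.750, -0.000, 0.001, -0.002]
```

Request:
{"name": "jog_arm", "arguments": {
  "plan": [
    [0.015, 0, 0.2, 0, 0, 0.012, 0.6],
    [0.015, 0, 0.4, 0, 0, 0.012, 0.6],
    [0.015, 0, 0.55, 0, 0, 0.012, 0.6],
    [0.015, 0, 0.65, 0, 0, 0.012, 0.6],
    [0.015, 0, 0.71, 0, 0, 0.012, 0.6],
    [0.015, 0, 0.75, 0, 0, 0.012, 0.6],
    [0.015, 0, 0.75, 0, 0, 0.012, 0.6],
    [0.015, 0, 0.75, 0, 0, 0.012, 0],
    [0.015, 0, 0.75, 0, 0, 0.012, 0],
    [0.015, 0, 0.75, 0, 0, 0.012, 0],
    [0.015, 0, 0.75, 0, 0, 0.012, 0],
    [0.015, 0, 0.75, 0, 0, 0.012, 0],
    [0.015, 0, 0.75, 0, 0, 0.012, 0]
  ],
  "squeeze": 80
}}

```text
time_s: 9.02
ee_pos: [0.5845, 0.2991, 0.118]
orientation: [0.819, 0.574, 0.002, 0.001]
wrist_force: [-1.6, 0.2, 6.5]
gripper_width: 0.0106
```

Request:
{"name": "jog_arm", "arguments": {
  "plan": [
    [0, 0, -0.1, 0, 0, 0, 0],
    [0, 0, -0.25, 0, 0, 0, 0],
    [0, 0, -0.45, 0, 0, 0, 0],
    [0, 0, -0.65, 0, 0, 0, 0],
    [0, 0, -0.85, 0, 0, 0, 0],
    [0, 0, -1, 0, 0, 0, 0],
    [0, 0, -1, 0, 0, 0, 0],
    [0, 0, -1, 0, 0, 0, 0]
  ]
}}

```text
time_s: 9.68
ee_pos: [0.5841, 0.2989, 0.3185]
orientation: [0.819, 0.574, 0.002, 0.001]
wrist_force: [-0.5, -0.2, -2.9]
gripper_width: 0.011
```

```bash
cat >> h.py <<'E'
def clip(a=None,hub=None):   # clip pose: origin, Rot(x,y,z columns)
    a=np.deg2rad(162.3) if a is None else np.deg2rad(a);hub=HUB if hub is None else hub
    o=np.array([np.cos(a),np.sin(a),0]);u=np.array([0,0,1.]);c=np.sqrt(.75)
    z=.5*o+c*u;x=-c*o+.5*u
    return hub+.065*o+.075*u, R.from_matrix(np.array([x,np.cross(z,x),z]).T)
def ins(h,g=.103,a=None,dy=0,dx=0): # TCP pose with board edge at height h above slot floor, board z of TCP = g
    p,r=clip(a);M=r.as_matrix();x,y,z=M.T
    return p+z*(h+g)+x*dx+y*dy, R.from_matrix(np.array([np.cross(x,-z),x,-z]).T)
E
python3 - <<'E'
from h import *
s=sense();print(s["time_s"],s["ee_pos"],s["gripper_width"],s["wrist_force"],s["joint_pos"])
for h in(0,.05,.1,.15):print(h,ins(h)[0])
print(ins(0)[1].as_matrix())
p=ins(.15)
rows([([.55,.12,.34],down(72)),p])
E
```

```text
9.6833 [0.58414875 0.29886157 0.31845791] 0.010962764310373341 [-0.54889838 -0.18434654 -2.92632825] [ 3.00676785e-01  2.07445895e-01  1.46870039e+00 -6.36225823e-04
  1.46000600e+00  6.48410729e-01]
0 [ 0.55101494 -0.11408015  0.16420062]
0.05 [ 0.5271984  -0.10647932  0.20750189]
0.1 [ 0.50338186 -0.0988785   0.25080316]
0.15 [ 0.47956533 -0.09127767  0.29410443]
[[ 3.04033061e-01  8.25029044e-01  4.76330741e-01]
 [ 9.52661481e-01 -2.63300354e-01 -1.52016530e-01]
 [ 5.55111512e-17  5.00000000e-01 -8.66025404e-01]]
[-0.899, 0.145, -0.110, 0.005, -0.003, -0.032]
[-2.012, 0.172, 0.117, -0.495, 0.007, -0.037]
```

Request:
{"name": "jog_arm", "arguments": {
  "plan": [
    [-0.1, 0.02, 0, 0, 0, 0, 0],
    [-0.25, 0.04, 0, 0, 0, 0, 0],
    [-0.45, 0.07, 0, 0, 0, 0, 0],
    [-0.65, 0.1, 0, 0, 0, 0, 0],
    [-0.85, 0.12, 0, -0.1, 0, 0, 0],
    [-0.97, 0.13, 0, -0.2, 0, 0, 0],
    [-0.97, 0.13, 0, -0.3, 0, -0.01, 0],
    [-0.97, 0.13, 0, -0.4, 0, -0.02, 0],
    [-0.97, 0.13, 0, -0.495, 0.007, -0.037, 0],
    [-0.97, 0.13, 0, -0.495, 0.007, -0.037, 0]
  ]
}}

```text
time_s: 10.52
ee_pos: [0.5378, 0.1078, 0.31]
orientation: [0.78, 0.572, 0.147, 0.206]
wrist_force: [-0.9, -0.7, -2.7]
gripper_width: 0.0112
```

```bash
python3 - <<'E'
from h import *
s=sense();print(s["time_s"],s["ee_pos"],s["joint_pos"])
rows([ins(.15),ins(.08)])
E
```

```text
10.5167 [0.53776368 0.10778204 0.31003814] [ 0.07424974 -0.27731148  2.01148237 -0.23388074  0.94159814  0.47338869]
[-1.036, -0.021, 0.087, -0.011, 0.004, 0.004]
[-1.035, -0.017, 0.437, -0.011, 0.004, 0.004]
```

Request:
{"name": "jog_arm", "arguments": {
  "plan": [
    [-0.15, 0, 0, -0.011, 0, 0, 0],
    [-0.35, 0, 0, -0.011, 0, 0, 0],
    [-0.55, 0, 0, -0.011, 0, 0, 0],
    [-0.75, 0, 0.05, -0.011, 0, 0, 0],
    [-0.9, 0, 0.1, -0.011, 0, 0, 0],
    [-1, -0.015, 0.2, -0.011, 0.004, 0.004, 0],
    [-1, -0.015, 0.3, -0.011, 0.004, 0.004, 0],
    [-1, -0.015, 0.4, -0.011, 0.004, 0.004, 0],
    [-1, -0.015, 0.4, -0.011, 0.004, 0.004, 0],
    [-1, -0.015, 0.4, -0.011, 0.004, 0.004, 0]
  ]
}}

```text
time_s: 11.35
ee_pos: [0.5153, -0.0944, 0.2429]
orientation: [0.781, 0.569, 0.154, 0.208]
wrist_force: [0.3, 0.4, -1.8]
gripper_width: 0.011
```

```bash
python3 - <<'E'
from h import *
from cell import snapshot
import cv2
s=sense();print(s["time_s"],s["ee_pos"],s["joint_pos"],s["wrist_force"])
rows([ins(.08),ins(.0)])
p=snapshot("wrist");pickle.dump((s,p),open("w4.pkl","wb"))
cv2.imwrite("pics/w4.png",cv2.resize(p["color"][100:340,120:440,::-1],(800,600),interpolation=cv2.INTER_CUBIC))
for n in("top","side"):d[n]["color"]=snapshot(n)["color"]
pickle.dump(d,open("cams2.pkl","wb"))
E
```

```text
11.35 [ 0.51527738 -0.09441385  0.24293401] [-0.42680887 -0.34138863  2.18712846  0.08775028  0.77731897 -0.16125215] [ 0.3226129   0.37884912 -1.8035315 ]
[-0.040, -0.023, 0.041, 0.000, -0.003, -0.003]
[-0.041, -0.023, 0.441, 0.000, -0.003, -0.003]
```

View pics/w4.png

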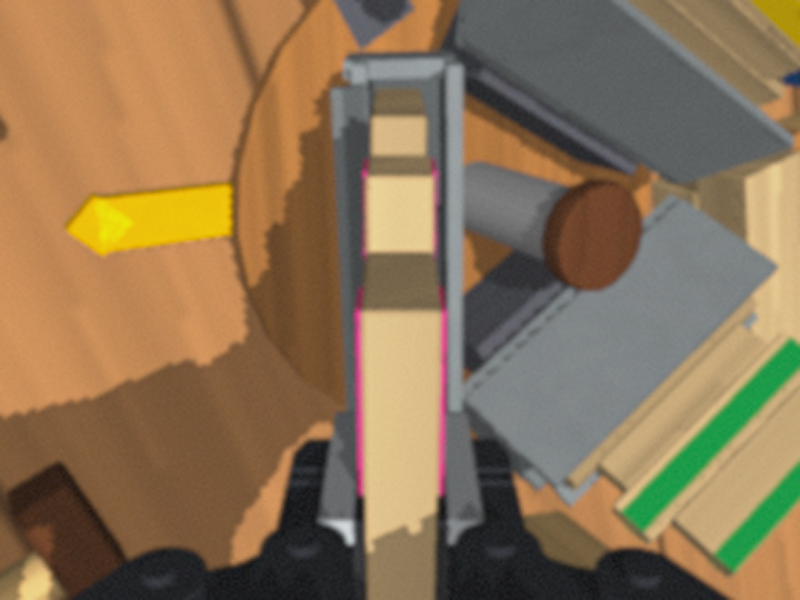

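The view shows the board over the slot. The far end wall is at y≈60–82, the outer cheek at x≈340, the back plate at x≈456, and the board centreline at x≈400. I'll compare this with projected models.

```bash
cat > m.py <<'E'
from h import *
def wproj(f,P):
    s,p=pickle.load(open(f,"rb"));Rt=R.from_quat(s["orientation"]);M=p["mount"]
    q=(Rt.inv().apply(np.atleast_2d(P)-s["ee_pos"])-M[:3,3])@M[:3,:3]
    q=q@p["intrinsics"].T;return q[:,:2]/q[:,2:]
E
python3 - <<'E'
from m import *
np.set_printoptions(precision=1,suppress=True)
s,_=pickle.load(open("w4.pkl","rb"));Rt=R.from_quat(s["orientation"])
cr=lambda q:(q-[120,100])*2.5
tool=lambda x,y,z:s["ee_pos"]+Rt.apply([x,y,z])
g=.103
for l,b in dict(top_pinkL=(.042,-.006,.12),top_R=(.042,.006,.12),sh90L=(.055,-.006,.09),sh90R=(.055,.006,.09),sh54L=(.06,-.006,.054),sh54R=(.06,.006,.054),botL=(.06,-.006,0)).items():
    print(l,cr(wproj("w4.pkl",tool(b[0],b[1],g-b[2]))))
p,r=clip()
for l,c in dict(endwall_out=(-.006,.0645,.034),endwall_in=(.019,.0645,.034),cheek_top=(-.006,.06,.042),back_top_p=(.019,.06,.052),back_top_m=(.019,-.05,.052)).items():
    print(l,cr(wproj("w4.pkl",p+r.apply(c))))
print("hub",cr(wproj("w4.pkl",HUB+[0,0,.124])))
for a in(161.6,162.3):print("tip",cr(wproj("w4.pkl",HUB+.175*np.array([np.cos(np.radians(a)),np.sin(np.radians(a)),0])+[0,0,.008])))
E
python3 - <<'E'
import cv2,pickle
p=pickle.load(open("w4.pkl","rb"))[1]["color"][110:190,230:330,::-1]
cv2.imwrite("pics/w4b.png",cv2.resize(p,(750,600),interpolation=cv2.INTER_CUBIC))
E
```

```text
top_pinkL [[350.4 306.1]]
top_R [[435.5 306.2]]
sh90L [[359.  171.4]]
sh90R [[429.8 171.4]]
sh54L [[366.8 112. ]]
sh54R [[424.6 112. ]]
botL [[374.5  83.9]]
endwall_out [[364.6  78. ]]
endwall_in [[440.4  77.8]]
cheek_top [[363.8  94.7]]
back_top_p [[442.7  98.2]]
back_top_m [[438.6 414.3]]
hub [[597.7 244.3]]
tip [[ 60.6 231.2]]
tip [[ 61.3 236.4]]
```

View pics/w4b.png

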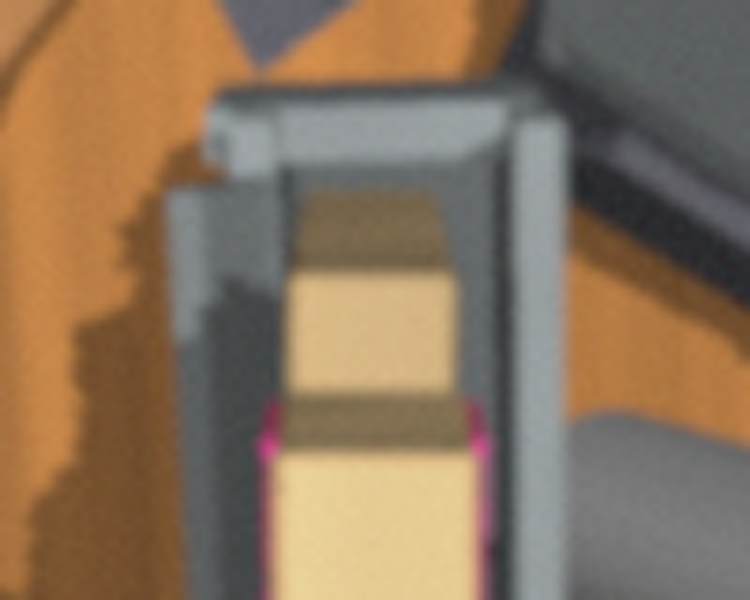

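Observed against predicted: the slot centre is about 2.8 mm outward of the board, and the board is about 8 mm off along the slot. The angles match to within 1°. I'll correct this and start the insertion.

Request:
{"name": "jog_arm", "arguments": {
  "plan": [
    [-0.02, -0.008, 0, 0, -0.003, -0.003, 0],
    [-0.04, -0.015, 0, 0, -0.003, -0.003, 0],
    [-0.04, -0.015, 0.04, 0, -0.003, -0.003, 0],
    [-0.04, -0.015, 0.08, 0, -0.003, -0.003, 0],
    [-0.04, -0.015, 0.12, 0, -0.003, -0.003, 0],
    [-0.04, -0.015, 0.16, 0, -0.003, -0.003, 0],
    [-0.04, -0.015, 0.2, 0, -0.003, -0.003, 0],
    [-0.04, -0.015, 0.22, 0, -0.003, -0.003, 0],
    [-0.04, -0.015, 0.24, 0, -0.003, -0.003, 0],
    [-0.04, -0.015, 0.24, 0, -0.003, -0.003, 0]
  ],
  "squeeze": 100
}}

```text
time_s: 12.33
ee_pos: [0.5344, -0.1087, 0.2014]
orientation: [0.779, 0.569, 0.154, 0.211]
wrist_force: [0.2, 0.4, -2.6]
gripper_width: 0.0101
```

```bash
python3 - <<'E'
from h import *
s=sense();p,r=clip();R0=R.from_quat(s["orientation"])
print(s["time_s"],s["ee_pos"],"clip coords",r.inv().apply(s["ee_pos"]-p),"F tool",R0.inv().apply(s["wrist_force"]),s["gripper_width"])
rows([ins(0)])
E
```

```text
12.3333 [ 0.53436851 -0.10867903  0.20143085] clip coords [3.45921434e-03 8.43771441e-05 1.43992597e-01] F tool [ 0.43914896 -1.29415914  2.25398044] 0.010106562361945256
[-0.000, -0.018, 0.205, 0.005, 0.001, 0.000]
```

Request:
{"name": "jog_arm", "arguments": {
  "plan": [
    [0, -0.005, 0.02, 0, 0, 0, 0],
    [0, -0.009, 0.05, 0, 0, 0, 0],
    [0, -0.009, 0.08, 0, 0, 0, 0],
    [0, -0.009, 0.11, 0, 0, 0, 0],
    [0, -0.009, 0.13, 0, 0, 0, 0],
    [0, -0.009, 0.15, 0, 0, 0, 0],
    [0, -0.009, 0.15, 0, 0, 0, 0]
  ]
}}

```text
time_s: 12.92
ee_pos: [0.5473, -0.1129, 0.1747]
orientation: [0.779, 0.57, 0.154, 0.212]
wrist_force: [0.6, 1.3, -5.4]
gripper_width: 0.0107
```

```bash
python3 - <<'E'
from h import *
s=sense();p,r=clip();R0=R.from_quat(s["orientation"])
print(s["time_s"],"clip coords",r.inv().apply(s["ee_pos"]-p),"F tool",R0.inv().apply(s["wrist_force"]),s["gripper_width"])
rows([ins(0)])
E
```

```text
12.9167 clip coords [1.81194400e-03 1.79463348e-05 1.14030269e-01] F tool [ 1.43206743 -2.58103053  4.7021534 ] 0.010666657041546554
[-0.000, -0.009, 0.055, 0.005, 0.001, 0.001]
```

Request:
{"name": "jog_arm", "arguments": {
  "plan": [
    [0, -0.003, 0.015, 0, 0, 0, 0],
    [0, -0.003, 0.03, 0, 0, 0, 0],
    [0, -0.003, 0.045, 0, 0, 0, 0],
    [0, -0.003, 0.055, 0, 0, 0, 0],
    [0, -0.003, 0.055, 0, 0, 0, 0]
  ]
}}

```text
time_s: 13.33
ee_pos: [0.5522, -0.1145, 0.1657]
orientation: [0.779, 0.569, 0.154, 0.212]
wrist_force: [-1.4, 0.8, -2.2]
gripper_width: 0.0106
```

```bash
python3 - <<'E'
from h import *
from cell import snapshot
import cv2
s=sense();p,r=clip();R0=R.from_quat(s["orientation"])
print(s["time_s"],"clip coords",r.inv().apply(s["ee_pos"]-p),"F tool",R0.inv().apply(s["wrist_force"]),s["gripper_width"])
w=snapshot("wrist");pickle.dump((s,w),open("w5.pkl","wb"))
q=snapshot("side")["color"][:,:,::-1];a=w["color"][90:330,120:440,::-1]
cv2.imwrite("pics/w5.png",np.hstack([cv2.resize(a[:,60:220],(400,600),interpolation=cv2.INTER_CUBIC),cv2.resize(q[150:300,290:390],(400,600),interpolation=cv2.INTER_CUBIC)]))
E
```

```text
13.3333 clip coords [ 1.83026893e-03 -5.54229092e-05  1.03635008e-01] F tool [ 0.29797355 -2.49825658  1.12041147] 0.010560001066600006
```

View pics/w5.png

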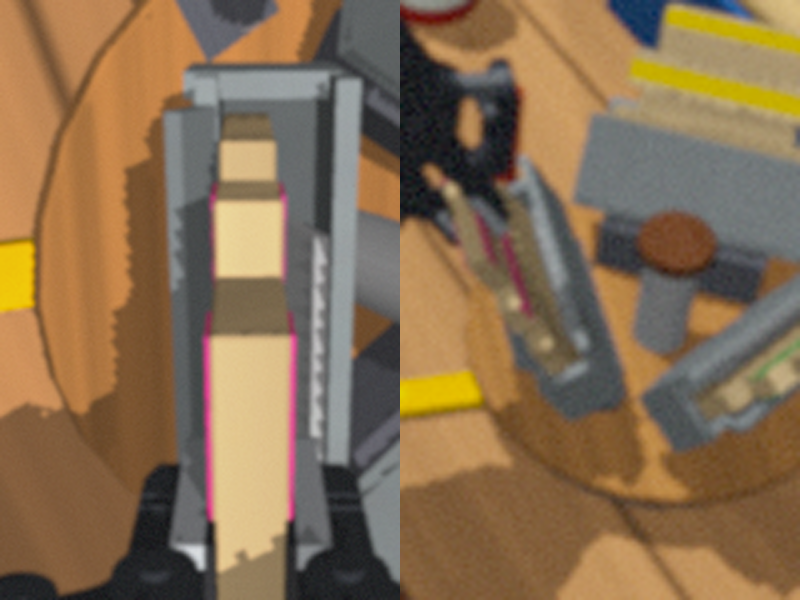

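```bash
python3 - <<'E'
from m import *
np.set_printoptions(precision=1,suppress=True)
cr=lambda q:(q-[180,90])*2.5
p,r=clip()
f="w5.pkl"
for l,c in dict(endwall_out=(-.006,.0645,.034),endwall_in=(.019,.0645,.034),cheek_top=(-.006,.06,.042),back_top_p=(.019,.06,.052),back_top_m=(.019,-.05,.052),leafmouth_p=(.011,.035,.046),leafmouth_m=(.011,-.035,.046)).items():
    print(l,cr(wproj(f,p+r.apply(c))))
for z in (0,.01,.02,.04): # board features if lower edge at height z in the clip
    print("board h",z,"top,sh90,sh54",*[cr(wproj(f,p+r.apply([0.,y,z+b]))) for y,b in((.042,.12),(.055,.09),(.06,.054))])
print("hub",cr(wproj(f,HUB+[0,0,.124])))
E
```

```text
endwall_out [[209.9 104. ]]
endwall_in [[319.2 103.9]]
cheek_top [[208.8 128.5]]
back_top_p [[325.7 134.7]]
back_top_m [[312.7 574.1]]
leafmouth_p [[284.7 242.5]]
leafmouth_m [[280.9 509.6]]
board h 0 top,sh90,sh54 [[230.8 329.5]] [[233.1 195.3]] [[235.3 136. ]]
board h 0.01 top,sh90,sh54 [[229.6 356.7]] [[232.2 208.2]] [[234.7 143.1]]
board h 0.02 top,sh90,sh54 [[228.1 389. ]] [[231.3 223.1]] [[234.1 151. ]]
board h 0.04 top,sh90,sh54 [[224.2 475.9]] [[228.8 260.8]] [[232.6 170.1]]
hub [[525.7 329.8]]
```

The board still sits in the hand as before: top edge at y≈333, step at y≈140, matching a model height of 0–3 mm. The leaf is pushed back at x≈318. Now I'll press until the floor is felt.

Request:
{"name": "jog_arm", "arguments": {
  "plan": [
    [0, -0.004, 0.006, 0, 0, 0, 0],
    [0, -0.004, 0.012, 0, 0, 0, 0],
    [0, -0.004, 0.018, 0, 0, 0, 0],
    [0, -0.004, 0.018, 0, 0, 0, 0]
  ]
}}

```text
time_s: 13.77
ee_pos: [0.5535, -0.1148, 0.1658]
orientation: [0.779, 0.57, 0.154, 0.212]
wrist_force: [-30.8, 7.8, 30.8]
gripper_width: 0.0106
```

```bash
python3 - <<'E'
from h import *
s=sense();p,r=clip();R0=R.from_quat(s["orientation"])
print(s["time_s"],"clip coords",r.inv().apply(s["ee_pos"]-p),"F tool",R0.inv().apply(s["wrist_force"]),s["gripper_width"])
E
```

```text
13.7667 clip coords [3.06926413e-03 8.57069356e-05 1.03078531e-01] F tool [ -1.96573149 -11.7897966  -42.57745266] 0.010638365361333457
```

The floor is felt: 43 N along the slot with only 0.5 mm of travel. I'll ease off, release and back out along the slot axis.

Request:
{"name": "jog_arm", "arguments": {
  "plan": [
    [0, 0, -0.012, 0, 0, 0, 0],
    [0, 0, -0.012, 0, 0, 0, 0],
    [0, 0, -0.012, 0, 0, 0, 0.35],
    [0, 0, -0.012, 0, 0, 0, 0.35],
    [0, 0, -0.012, 0, 0, 0, 0.35],
    [0, 0, -0.012, 0, 0, 0, 0.35],
    [0, 0, -0.012, 0, 0, 0, 0.35],
    [0, 0, -0.06, 0, 0, 0, 0.35],
    [0, 0, -0.12, 0, 0, 0, 0.35],
    [0, 0, -0.2, 0, 0, 0, 0.35],
    [0, 0, -0.35, 0, 0, 0, 0.35],
    [0, 0, -0.5, 0, 0, 0, 0.35],
    [0, 0, -0.65, 0, 0, 0, 0.35],
    [0, 0, -0.65, 0, 0, 0, 0.35],
    [0, 0, -0.65, 0, 0, 0, 0.35]
  ]
}}

```text
time_s: 15.02
ee_pos: [0.4913, -0.095, 0.2772]
orientation: [0.779, 0.569, 0.155, 0.214]
wrist_force: [0.7, -0.0, 0.7]
gripper_width: 0.0299
```

```bash
python3 - <<'E'
from m import *
from cell import snapshot
import cv2
np.set_printoptions(precision=1,suppress=True)
s=sense();print(s["time_s"],s["ee_pos"],s["wrist_force"],s["gripper_width"])
w=snapshot("wrist");pickle.dump((s,w),open("w6.pkl","wb"))
q=snapshot("side")["color"][:,:,::-1];a=w["color"][110:350,200:360,::-1]
cv2.imwrite("pics/w6.png",np.hstack([cv2.resize(a,(400,600),interpolation=cv2.INTER_CUBIC),cv2.resize(q[150:300,290:390],(400,600),interpolation=cv2.INTER_CUBIC)]))
f="w6.pkl";cr=lambda q:((q-[200,110])*2.5)[0];p,r=clip()
for l,c in dict(endwall_out=(-.006,.0645,.034),endwall_in=(.019,.0645,.034),back_top_m=(.019,-.05,.052)).items(): print(l,cr(wproj(f,p+r.apply(c))))
for z in (0,.005,.01):
    print("h",z,"top+,top-,sh90,sh54",*[cr(wproj(f,p+r.apply([0.,y,z+b]))) for y,b in((.042,.12),(-.042,.12),(.055,.09),(.06,.054))])
E
```

```text
15.0167 [ 0.5 -0.1  0.3] [ 0.7 -0.   0.7] 0.029929477784922803
endwall_out [169.7  18. ]
endwall_in [237.  18.]
back_top_m [234.9 320.3]
h 0 top+,top-,sh90,sh54 [184.8 119.3] [186.1 383.3] [185.2  60.9] [185.7  34.9]
h 0.005 top+,top-,sh90,sh54 [184.7 122.5] [186.  390.8] [185.1  62.7] [185.6  36.1]
h 0.01 top+,top-,sh90,sh54 [184.6 125.8] [186.  398.7] [185.   64.6] [185.5  37.4]
```

View pics/w6.png

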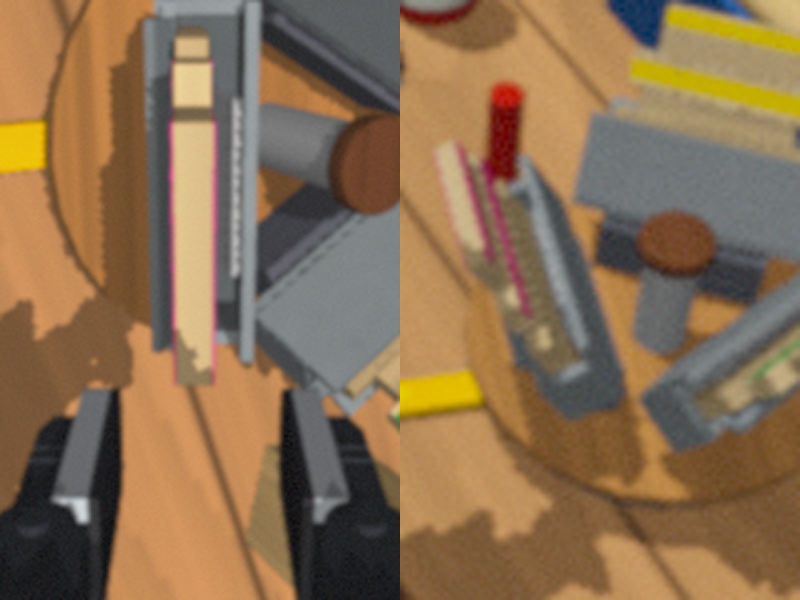

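```bash
python3 -c "
from cell import workorder;print(workorder.close_job())"
```

```text
the job is handed in; nothing more can be done
None
```

The job is handed in after about 15 s of the 53 s allowed. I turned the rack by its red handle until the empty clip stood over the pointer. Then I took the pink board from the block and pushed it into the clip until the floor was felt. I released it and backed the gripper out along the slot.

- **Board seating:** The push reached 43 N along the slot with only 0.5 mm of further travel. After release, the wrist view put the top-edge ends at rows 121 and 384. The model for a fully home board predicts 119 and 383.
- **Square and across:** I estimated the board's tilt at about 0.6° while it was in the hand, and its position as within about 1 mm across the slot.
- **Clip angle:** By the camera estimates, the clip stands within about 0.02 rad of the pointer.
- **Disagreements:** The wrist and fixed cameras differed by 2–5 mm on absolute positions. I worked from the wrist view for the fit.
- **Low insertion force:** The force was low before the floor contact; I did not see the roughly 20 N the leaf should give. The leaf was visibly pushed back in the picture.
- **Not checked:** I did not take a last picture of the blue board or the other things on the bench. I had no contact with them that I know of. The close call reports no verdict.

I viewed 10 pictures in all.

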